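# Feed one brass blank and push it onto the green pad

## Robot

A 6-joint arm with a two-finger parallel gripper is mounted at the origin on the work surface; the furniture and walls round the work are solid. World frame = base frame: x ahead of the robot, y to its left, z up, the work surface at z = 0. Lengths are in m, angles in rad, forces in N, time in s.
With the tool pointing down it reaches from about 0.35 to 0.975 m from the base axis. Payload 4.9 kg.
Tool frame: the origin (TCP) lies at the very end of the fingers, on their centre line; the grasp point (between the pads) lies 19 mm behind it; z points along the fingers, y is the line along which they close (so a half turn about z gives the same grasp; the last joint's range is limited). The gripper opens to 85 mm and grips with 20 to 120 N. Pads are 22 mm wide; open, the fingers measure 114 mm over their backs; the gripper's body (76 mm by 85 mm) begins 54 mm behind the grasp point. The pads swing forward as they close: fully open they stand 13 mm farther back than shut.
Start: joints at [1.028, 0.053, 1.613, -0, 1.476, -0.119], TCP at [0.257, 0.57, 0.231] pointing down, gripper open.
Joint ranges: [-3.01, 3.01], [-1.01, 2.22], [0.06, 2.58], [-1.02, 4.17], [0.09, 2.62], [-3.14, 3.14]. Speed limits (rad/s): [2.57, 2.57, 3.14, 3.14, 3.14, 3.14].

## Interface

Orientations are given as a rotation vector (axis times angle).
In Python, from station import ctrl gives the robot as it stands.
- The arm moves only by the tool jog_arm, never from a script. Its argument "plan" is a list of rows, each a list of 7 numbers: the shift along the tool's x, y, z in units of 0.02 m (1.0 is 0.02 m), then the turn, a rotation vector about the tool's x, y, z in units of 45 degrees (1.0 is 45 degrees), then the opening, from -1 (shut) to 1 (fully open). A call has 1 to 8 rows; each row shifts and turns the commanded pose from where the row before left it, along the tool's axes as they then stand; what a row does not reach is not made up. A row lasts 1/10 s, in which the tool goes at most 50 mm and 8.59 degrees, less where a joint would pass 70% of its speed; a pose out of reach is approached as far as the arm can. A call with a number of a shift or a turn outside -1 to 1 is refused whole. A call with a gripper value outside its range is refused whole. The fingers move at their own pace and stop on an object; "grip_force" is the grip in N (left out, the last holds). Time passes only in rows, so rows that do not move let the fingers close. It gives the time, the measured TCP pose, the force, the opening and the grip force at its end, in the units of the state.
- ctrl.get_obs(): the state, without advancing time (a new reading comes with each control period).
- ctrl.get_image(name): name is "side" or "top" or "wrist"; returns (picture, depth): 480x640x3 uint8, red, green, blue; 480x640 float32, m along the optical axis (not along the pixel's ray), 0 where there is no reading.
- ctrl.camera_info(name): a dict with "camera_matrix" (3x3 intrinsics, pixels), "k1" (the pictures are not rectified: a ray, as slopes to the right and down, at radius r is drawn at 1 + k1 r^2 times it, then the intrinsics apply), "rvec" (rotation vector, rad) and "tvec" (3), from world to camera coordinates, as OpenCV has them; the wrist camera has in their place "T_tool_cam" (4x4, takes a point from camera to tool coordinates, whose origin is the TCP and whose axes are the flange's). Camera axes: x right, y down, z forward; pixel columns grow to the right and rows downward; lengths in m; the calibration is good to about 2 mm. A picture is of the moment at which its call begins: read the wrist's pose just before it. camera_info takes no time and is no camera call.
- ctrl.finish_job(): hands the job in; it is judged then, once.
The state is a dict: "t": time; "q": joint angles; "dq": joint speeds; "effort": joint torques, N m; "tool_pos": TCP position; "tool_rot": TCP orientation; "contact_force": force on the tool from outside, world axes, zero at the start; "wrist_torque": the same for the moment, N m; "opening": finger opening in m; "grip_force": force on a finger pad.
Only numpy, scipy, OpenCV 4.12 (cv2) and the standard library are available. Lean on these libraries where they do the work, as an engineer would, in place of code of your own. Each camera call takes 0.05 s, during which the arm holds its last target. There are 200 camera calls.

## Task

Press the red plunger of the blank feeder all the way down once and let it come back up, so that one brass blank is ejected from the magazine onto the deck. Then push that blank sideways with the fingertips until it lies wholly on the green pad. Lift nothing, keep the other blanks in the magazine, and leave the things standing round the feeder where they are.

Things in the scene. Friction and masses are not known exactly. Their poses are not given: they have to be found in the camera images.
- feeder: Blank feeder, fixed. Origin on the table under the magazine's centre; blanks come out along its -x. Aluminium magazine 42 x 42 mm, top 54 mm above the table; behind it (x = 31 to 91 mm) a blue housing 46 mm wide, 50 mm high, with the red plunger on top; in front a flat grey deck, top 12 mm above the table, x = -86 to -20 mm, 196 mm wide in y.
- lane (a point): Point on the deck top in front of the magazine (feeder x = -53 mm, y = 0), about where the ejected blank lies. The deck is flat from here to both pads. Round it run low fences: front 4 mm high, inner face 25 mm from this point; at the back of each bay 4 mm high, 25 mm behind, from 28 mm to either side outward; end stops 6 mm high, inner faces 86 mm to either side.
- plunger (a joint): Travel of the red plunger, m: 0 up, 0.020 fully down. A spring returns it (5 N at the top, 9 N at the bottom; damping 30 N per m/s). It drives a steel tongue 2.5 times as far under the stack, which pushes the bottom blank out to about feeder x = -49 mm at full stroke and draws back as the plunger rises; then the next blank drops, so a second press would eject another.
- plunger_top (a point): Centre of the flat top of the plunger's red cap, 38 mm across; 88 mm above the table when up. It moves with the plunger.
- blank_1_center (a point): Centre of the bottom blank of the stack, the one that is ejected: brass disc 32 mm in diameter, 8 mm thick, about 50 g, polished (slides easily). Its centre is at 16 mm above the table on the deck.
- blank_2_center (a point): Centre of the second blank from the bottom (same size); it must stay in the magazine.
- blank_3_center (a point): Centre of the third and top blank; it must stay in the magazine.
- green_pad: Green square pad, 50 x 50 mm, flush on the deck; origin at its centre, axes parallel to the feeder's. It lies at feeder x = -53 mm and y = +62 or -62 mm (the side changes from start to start). The blank is wholly on it within 9 mm of its centre in x and y; a blank pushed against the end stop is 8 mm past the centre and still on it.
- orange_pad: Orange square pad of the same size on the other side of the deck: not the one wanted.
- red_tin: red tin with a white lid, 45 mm across, 50 mm high, origin at the centre of its underside; stands loose on the table beside the feeder's blue housing (at its +y side). Leave it.
- lighter: small blue lighter with a red button, lying loose on the table at the housing's -y side, 24 x 80 mm, 12 mm high, origin at the centre of its underside. Leave it.
- phone: black pocket phone lying loose at the left of the table, 74 x 148 x 8 mm. Leave it.
- blank_1: The same bottom blank as a body; origin at the centre of its underside.

How it is judged:
On the way, in this order (a step that is already met when the one before it is completed fails the run):
1. the plunger is fully down and one blank has come out of the magazine (value of joint plunger above 0.018 m and x of blank_1_center in the frame of feeder below -0.042 m), for 0.05 s.
2. the plunger has come back up, the blank lying on the deck (value of joint plunger below 0.003 m and x of blank_1_center in the frame of feeder below -0.038 m and height (world z) of blank_1_center below 0.0185 m), for 0.1 s.
3. the blank lies on the green pad (x of blank_1_center in the frame of green_pad between -0.011 and 0.011 m and y of blank_1_center in the frame of green_pad between -0.011 and 0.011 m and height (world z) of blank_1_center below 0.0185 m and angle between blank_1_center's own z axis and vertical below 0.1 rad), for 0.2 s.
At the end, for the whole second after the job is handed in: The ejected blank lies flat and at rest on the deck with its centre within 11 mm of the green pad's centre in x and in y (wholly on it), the plunger is up (within 3 mm), and the other two blanks are still in the magazine (all of step 3 and linear speed of blank_1 below 0.01 m/s and value of joint plunger below 0.003 m and x of each of blank_2_center, blank_3_center in the frame of feeder above -0.012 m and horizontal distance between each of blank_2_center, blank_3_center and feeder below 0.015 m); the robot touches nothing.
It fails at once if a second blank is ejected, or starts to be: another blank leaves the magazine (x of any of blank_2_center, blank_3_center in the frame of feeder below -0.012 m).
It fails at once if a blank is lifted (more than 7 mm) (height (world z) of blank_1_center above 0.023 m or height (world z) of blank_2_center above 0.031 m or height (world z) of blank_3_center above 0.039 m).
It fails at once if a thing standing round the feeder is moved (more than 10 mm) (distance of any of red_tin, lighter, phone from where it was at the start of the episode above 0.01 m).
It also fails if it takes over 45 s, if anything falls off the work surface, if the arm or the gripper's body presses on something with over 40 N, if the wrist force passes 120 N, or if a joint passes its speed limit or range.

## Working session

There is one attempt and no reset: what is moved stays moved. The work goes in short steps, Python scripts to look and compute and a tool call to move; the robot and the scene stay as the last step left them, time stands still between calls to the robot, and variables do not carry over. Pictures are saved under pics/ and viewed, at most 10 in all, crops included, and the job is handed in when it is done.

Besides the shell and the picture viewer there is one more tool, called after ">>>" as a command line: name --pt "numbers of a row" for each row, then --argument value for the rest. jog_arm: Moves the arm, as the interface text tells. Shifts and turns lie within -1 to 1; 1 stands for 0.02 m of shift or 45 degrees of turn. Its arguments: {"type":"object","properties":{"plan":{"type":"array"},"grip_force":{"type":"number"}},"required":["plan"]}

```bash
mkdir -p pics && cat > h.py <<'E'
import numpy as np, cv2
from station import ctrl
from scipy.spatial.transform import Rotation as R
def cam(name):
    i=ctrl.camera_info(name); K=np.array(i["camera_matrix"]); k1=i["k1"]
    if "T_tool_cam" in i:
        o=ctrl.get_obs(); T=np.eye(4); T[:3,:3]=R.from_rotvec(o["tool_rot"]).as_matrix(); T[:3,3]=o["tool_pos"]
        W=T@np.array(i["T_tool_cam"])
    else:
        T=np.eye(4); T[:3,:3]=R.from_rotvec(i["rvec"]).as_matrix(); T[:3,3]=i["tvec"]; W=np.linalg.inv(T)
    return K,k1,W
def ray(c,uv):
    K,k1,W=c
    n=cv2.undistortPoints(np.array(uv,float).reshape(-1,1,2),K,np.array([k1,0,0,0,0.]))[:,0]
    d=np.c_[n,np.ones(len(n))]@W[:3,:3].T
    return W[:3,3],d
def onz(c,uv,z):
    o,d=ray(c,uv); return o+d*((z-o[2])/d[:,2])[:,None]
def shot(name,fn=None):
    c=cam(name); im,dep=ctrl.get_image(name)
    if fn: cv2.imwrite("pics/"+fn,im[:,:,::-1])
    return c,im,dep
def mask(im,lo,hi):
    return cv2.inRange(cv2.cvtColor(im,cv2.COLOR_RGB2HSV),np.array(lo),np.array(hi))
def blobs(m,n=100):
    k,l,s,ce=cv2.connectedComponentsWithStats(m)
    return [(s[i,4],ce[i].round(1),s[i,:4]) for i in range(1,k) if s[i,4]>n]
E
python3 - <<'E'
from h import *
np.set_printoptions(precision=4,suppress=True)
for n in("top","side"):
    c,im,d=shot(n,n+"0.png"); print(n,c[2])
o=ctrl.get_obs();print(o["t"],o["tool_pos"],o["tool_rot"],o["opening"],R.from_rotvec(o["tool_rot"]).as_matrix())
E
```

```text
top [[-0.0067 -0.9958  0.0915  0.4712]
 [-0.9994  0.0034 -0.0359  0.0973]
 [ 0.0354 -0.0917 -0.9952  0.986 ]
 [ 0.      0.      0.      1.    ]]
side [[ 0.9215 -0.2201  0.3201  0.2241]
 [-0.3884 -0.5432  0.7444 -0.7554]
 [ 0.0101 -0.8103 -0.586   0.7698]
 [ 0.      0.      0.      1.    ]]
0.1 [0.2567 0.5692 0.2302] [-0.6606 -3.0708  0.0028] 0.08560980957460125 [[-0.9115  0.4112 -0.0009]
 [ 0.4112  0.9115 -0.0016]
 [ 0.0002 -0.0018 -1.    ]]
```

View pics/top0.png

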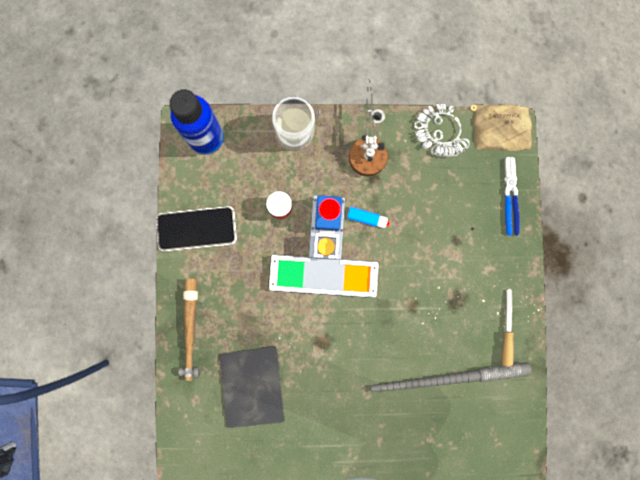

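View pics/side0.png

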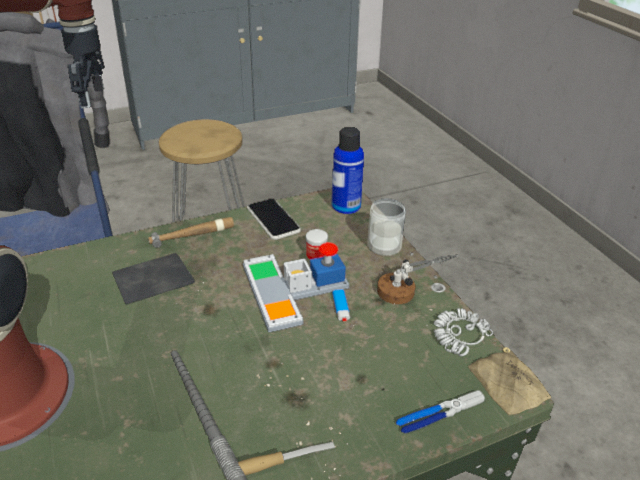

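The top view shows the feeder's plunger cap at (329,209), the magazine at (326,245), the green pad at (291,274) and the orange pad at (357,278). The tin is at (279,204) and the lighter at (368,217). The side view agrees, with the cap at (328,250).

```bash
python3 - <<'E'
from h import *
np.set_printoptions(precision=4,suppress=True)
def big(m,x0,y0,x1,y1):
    z=np.zeros_like(m); z[y0:y1,x0:x1]=m[y0:y1,x0:x1]
    return max(blobs(z,20),key=lambda b:b[0])
P={}
for n,rc,rg,ro in(("top",(310,190,350,228),(265,250,315,300),(335,255,385,300)),("side",(315,238,345,262),(240,255,285,285),(258,295,305,325))):
    c=cam(n); im=cv2.imread(f"pics/{n}0.png")[:,:,::-1].copy()
    red=mask(im,(0,150,120),(6,255,255))|mask(im,(172,150,120),(180,255,255))
    r=big(red,*rc); g=big(mask(im,(45,120,100),(80,255,255)),*rg); o=big(mask(im,(8,150,150),(24,255,255)),*ro)
    G=onz(c,[g[1]],.012)[0]; O=onz(c,[o[1]],.012)[0]; C=onz(c,[r[1]],.087)[0]
    print(n,r,g,o); print("green",G,"orange",O,"cap",C)
    y=(G-O)[:2]; y/=np.linalg.norm(y); x=np.array([y[1],-y[0]])
    m=(G+O)[:2]/2; print("yaw of x",np.degrees(np.arctan2(x[1],x[0])),"dist",np.linalg.norm(G-O),"lane",m,"cap in feeder from lane",(C[:2]-m)@x,(C[:2]-m)@y,"to feeder x",(C[:2]-m)@x-.053)
E
```

```text
top (np.int32(343), array([329.1, 208.9]), array([319, 199,  21,  21], dtype=int32)) (np.int32(649), array([290.3, 273.5]), array([277, 260,  27,  28], dtype=int32)) (np.int32(549), array([357.2, 277.6]), array([344, 265,  27,  27], dtype=int32))
green [0.4995 0.1255 0.012 ] orange [0.4912 0.002  0.012 ] cap [0.6081 0.0564 0.087 ]
yaw of x -3.8331613978377503 dist 0.12375256171542569 lane [0.4954 0.0637] cap in feeder from lane 0.11296164638659167 0.000270945222908537 to feeder x 0.059961646386591676
side (np.int32(265), array([325.8, 249.6]), array([315, 242,  23,  16], dtype=int32)) (np.int32(354), array([263. , 269.9]), array([250, 261,  28,  19], dtype=int32)) (np.int32(403), array([279.7, 309.4]), array([265, 300,  31,  20], dtype=int32))
green [0.496  0.1256 0.012 ] orange [0.4871 0.0059 0.012 ] cap [0.5979 0.0507 0.087 ]
yaw of x -4.214879502150529 dist 0.12002324101320187 lane [0.4916 0.0658] cap in feeder from lane 0.10714696047189176 -0.007207716451247289 to feeder x 0.05414696047189176
```

>>> jog_arm --pt "0 0 0 0 0 -0.151 -1" --pt "0 0 0 0 0 -0.151 -1" --pt "0 0 0 0 0 -0.151 -1" --pt "-0.77 -0.98 0 0 0 0 -1" --pt "-0.77 -0.98 0 0 0 0 -1" --pt "-0.77 -0.98 0 0 0 0 -1" --pt "-0.77 -0.98 0 0 0 0 -1" --pt "-0.77 -0.98 0 0 0 0 -1"

```text
t: 0.9
tool_pos: [0.3274, 0.4656, 0.2307]
tool_rot: [-0.107, -3.139, 0.001]
contact_force: [0.7, 0.7, 0.4]
opening: 0.0002
grip_force: 0.0
```

>>> jog_arm --pt "-0.77 -0.98 0 0 0 0 -1" --pt "-0.77 -0.98 0 0 0 0 -1" --pt "-0.77 -0.98 0 0 0 0 -1" --pt "-0.77 -0.98 0 0 0 0 -1" --pt "-0.77 -0.98 0 0 0 0 -1" --pt "-0.77 -0.98 0 0 0 0 -1" --pt "-0.77 -0.98 0 0 0 0 -1" --pt "-0.77 -0.98 0 0 0 0 -1"

```text
t: 1.7
tool_pos: [0.4396, 0.3008, 0.2307]
tool_rot: [-0.107, -3.139, 0.001]
contact_force: [0.1, -0.2, 0.1]
opening: -0.0003
grip_force: 0.0
```

>>> jog_arm --pt "-0.77 -0.98 0 0 0 0 -1" --pt "-0.77 -0.98 0 0 0 0 -1" --pt "-0.77 -0.98 0 0 0 0 -1" --pt "-0.77 -0.98 0 0 0 0 -1" --pt "-0.77 -0.98 0 0 0 0 -1" --pt "-0.77 -0.98 0 0 0 0 -1" --pt "-0.77 -0.98 0 0 0 0 -1" --pt "0 0 0 0 0 0 -1"

```text
t: 2.5
tool_pos: [0.5385, 0.1556, 0.2306]
tool_rot: [-0.112, -3.139, 0.001]
contact_force: [0.1, 1.3, 0.0]
opening: 0.0003
grip_force: 0.0
```

```bash
python3 - <<'E'
from h import *
np.set_printoptions(precision=4,suppress=True)
o=ctrl.get_obs();print(o["t"],o["tool_pos"],o["opening"],o["contact_force"],R.from_rotvec(o["tool_rot"]).as_matrix())
c,im,d=shot("wrist","w1.png"); print(c[2]); np.save("w1.npy",c[2])
red=mask(im,(0,150,100),(6,255,255))|mask(im,(172,150,100),(180,255,255))
for b in blobs(red): print(b, onz(c,[b[1]],.088))
for b in blobs(mask(im,(45,120,80),(80,255,255)),300): print("g",b, onz(c,[b[1]],.012))
E
```

```text
2.5 [0.5385 0.1556 0.2306] 0.00027238115861667544 [0.0619 1.2573 0.0138] [[-0.9975  0.0712 -0.0007]
 [ 0.0712  0.9975 -0.0008]
 [ 0.0007 -0.0009 -1.    ]]
[[ 0.0706  0.9439  0.3226  0.4559]
 [ 0.9975 -0.0666 -0.0235  0.1624]
 [-0.0007  0.3235 -0.9462  0.3751]
 [ 0.      0.      0.      1.    ]]
(np.int32(523), array([313.3, 269.8]), array([291, 259,  45,  29], dtype=int32)) [[0.5779 0.1518 0.088 ]]
(np.int32(1528), array([202.1, 309.2]), array([179, 288,  46,  43], dtype=int32)) [[0.6062 0.0593 0.088 ]]
g (np.int32(3039), array([280.6, 157.4]), array([253, 130,  56,  56], dtype=int32)) [[0.499  0.1276 0.012 ]]
```

View pics/w1.png

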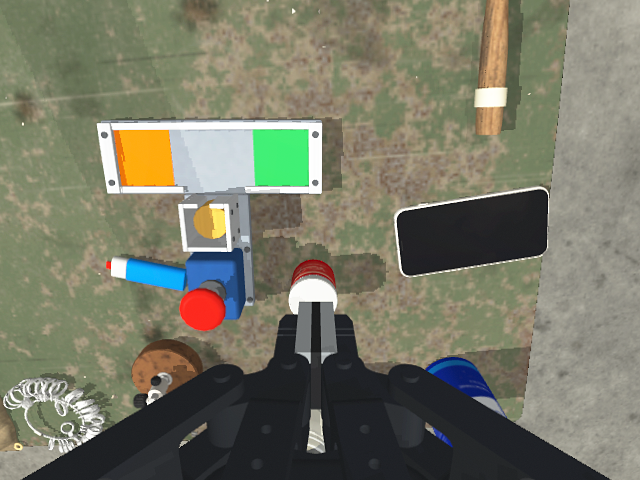

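The wrist view shows the red cap at (202,309), the green pad at (281,157) and the fingertips above the tin at about (316,300). The wrist estimates agree with the top view.

>>> jog_arm --pt "-0.74 -0.93 0 0 0 0 -1" --pt "-0.74 -0.93 0 0 0 0 -1" --pt "-0.74 -0.93 0 0 0 0 -1" --pt "-0.74 -0.93 0 0 0 0 -1" --pt "-0.74 -0.93 0 0 0 0 -1" --pt "0 0 1 0 0 0 -1" --pt "0 0 1 0 0 0 -1" --pt "0 0 1 0 0 0 -1"

```text
t: 3.35
tool_pos: [0.6047, 0.0609, 0.1704]
tool_rot: [-0.106, -3.139, -0.001]
contact_force: [-0.3, -0.1, 1.0]
opening: -0.0001
grip_force: 0.0
```

>>> jog_arm --pt "0 0 1 0 0 0 -1" --pt "0 0 1 0 0 0 -1" --pt "0 0 1 0 0 0 -1" --pt "0 0 0.5 0 0 0 -1" --pt "0 0 0 0 0 0 -1"

```text
t: 3.85
tool_pos: [0.6034, 0.0607, 0.0992]
tool_rot: [-0.105, -3.136, -0.0]
contact_force: [-0.9, 0.4, -0.0]
opening: 0.0
grip_force: 0.0
```

```bash
python3 - <<'E'
from h import *
np.set_printoptions(precision=4,suppress=True)
c,im,d=shot("side","s1.png"); cv2.imwrite("pics/s1c.png",cv2.resize(im[180:340,220:420,::-1],(800,640))[:600])
E
```

```text
(no output)
```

View pics/s1c.png

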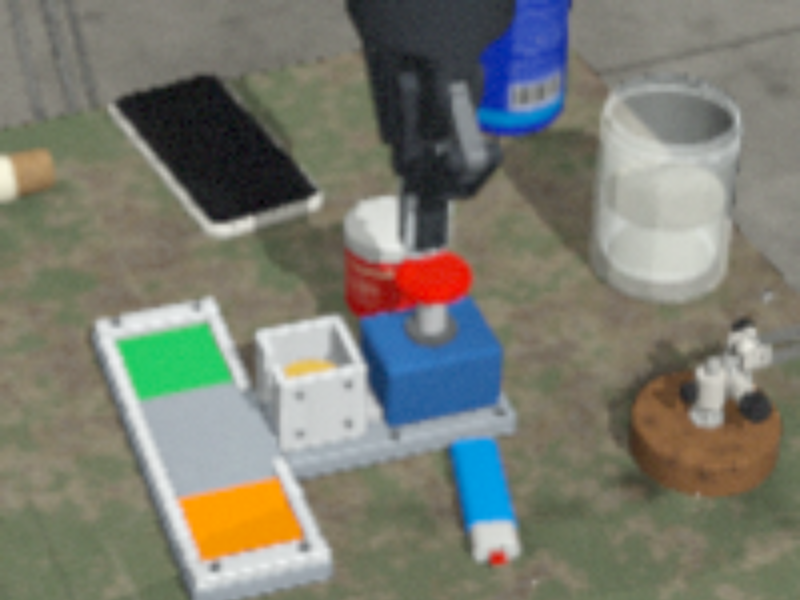

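The shut fingertips, at (425,245) in this crop, stand just over the cap at (435,278). I press slowly.

>>> jog_arm --pt "-0.1 -0.12 0.25 0 0 0 -1" --pt "0 0 0.25 0 0 0 -1" --pt "0 0 0.25 0 0 0 -1" --pt "0 0 0.25 0 0 0 -1" --pt "0 0 0.2 0 0 0 -1" --pt "0 0 0.15 0 0 0 -1" --pt "0 0 0.1 0 0 0 -1" --pt "0 0 0 0 0 0 -1"

```text
t: 4.7
tool_pos: [0.6078, 0.0572, 0.0741]
tool_rot: [0.107, 3.138, -0.0]
contact_force: [-2.5, -0.0, 6.9]
opening: 0.0002
grip_force: 3.5
```

>>> jog_arm --pt "0 0 0.15 0 0 0 -1" --pt "0 0 0.15 0 0 0 -1" --pt "0 0 0 0 0 0 -1" --pt "0 0 0 0 0 0 -1"

```text
t: 5.1
tool_pos: [0.6078, 0.0572, 0.0683]
tool_rot: [0.107, 3.138, -0.0]
contact_force: [-3.4, -0.0, 8.4]
opening: 0.0003
grip_force: 4.2
```

>>> jog_arm --pt "0 0 0.1 0 0 0 -1" --pt "0 0 0.1 0 0 0 -1" --pt "0 0 0 0 0 0 -1"

```text
t: 5.4
tool_pos: [0.6081, 0.0572, 0.0679]
tool_rot: [0.106, 3.14, -0.001]
contact_force: [-12.4, -0.7, 24.7]
opening: -0.0002
grip_force: 12.6
```

```bash
python3 - <<'E'
from h import *
c,im,d=shot("side","s2.png"); cv2.imwrite("pics/s2c.png",cv2.resize(im[180:340,220:420,::-1],(800,640))[:600])
E
```

```text
(no output)
```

View pics/s2c.png

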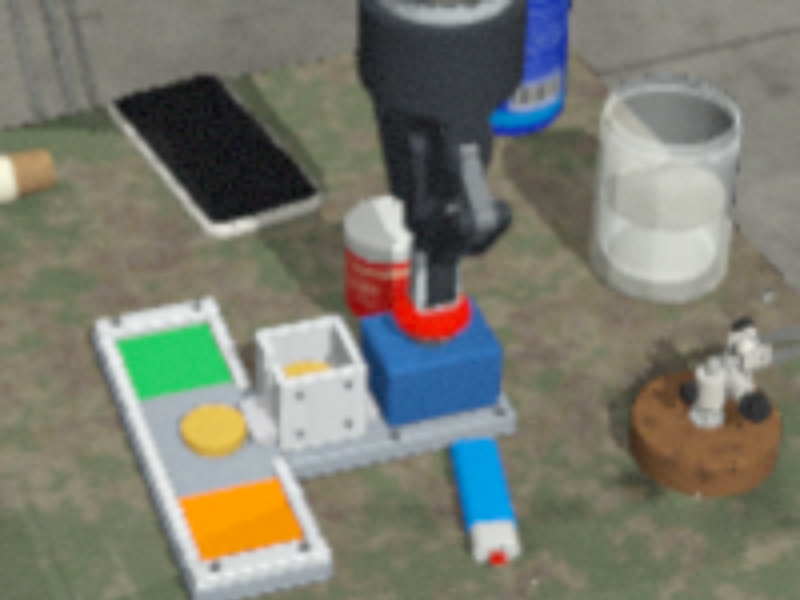

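The blank, at (213,430) in the crop, is out on the deck and the plunger is bottomed. Now I release it.

>>> jog_arm --pt "0 0 -0.4 0 0 0 -1" --pt "0 0 -0.4 0 0 0 -1" --pt "0 0 -0.4 0 0 0 -1" --pt "0 0 -0.6 0 0 0 -1" --pt "0 0 -0.8 0 0 0 -1" --pt "0 0 -0.8 0 0 0 -1" --pt "0 0 0 0 0 0 -1" --pt "0 0 0 0 0 0 -1"

```text
t: 6.25
tool_pos: [0.6074, 0.0573, 0.1311]
tool_rot: [0.107, 3.138, 0.0]
contact_force: [-0.1, 0.2, -0.7]
opening: -0.0003
grip_force: 0.0
```

```bash
python3 - <<'E'
from h import *
np.set_printoptions(precision=4,suppress=True)
o=ctrl.get_obs();print(o["t"],o["tool_pos"],R.from_rotvec(o["tool_rot"]).as_matrix()[:2,:2])
fx=np.array([.9975,-.070]);fy=np.array([.070,.9975]); lane=np.array([.495,.0642])
for n in("top","side"):
    c,im,d=shot(n,n+"2.png")
    for h in ((18,90,90),(34,255,255)),:
        for b in blobs(mask(im,*h),60):
            p=onz(c,[b[1]],.0195)[0]
            if np.linalg.norm(p[:2]-lane)<.12: print(n,b,p,"rel lane",(p[:2]-lane)@fx,(p[:2]-lane)@fy)
    red=mask(im,(0,150,120),(6,255,255))|mask(im,(172,150,120),(180,255,255))
    print([ (b[0],b[1]) for b in blobs(red,60)])
E
```

```text
6.25 [0.6074 0.0573 0.1311] [[-0.9977  0.068 ]
 [ 0.068   0.9977]]
top (np.int32(75), array([325.1, 241.8]), array([318, 239,  15,   6], dtype=int32)) [0.5572 0.0612 0.0195] rel lane 0.062270309635783644 0.001368217264606781
[(np.int32(912), array([297.5, 172.2])), (np.int32(753), array([343.3, 142.1])), (np.int32(1135), array([392.5, 193.2])), (np.int32(155), array([319.3, 180. ])), (np.int32(163), array([350.1, 180.4])), (np.int32(72), array([327.1, 215.5])), (np.int32(159), array([295.4, 240.4])), (np.int32(468), array([348. , 255.8])), (np.int32(111), array([374.2, 267.7])), (np.int32(111), array([292.5, 283.1])), (np.int32(91), array([392.5, 283.6])), (np.int32(4402), array([370.5, 367.3])), (np.int32(67), array([337.3, 294.2])), (np.int32(82), array([340., 330.]))]
side (np.int32(168), array([272.9, 287.1]), array([265, 281,  17,  13], dtype=int32)) [0.494  0.0611 0.0195] rel lane -0.0008154745104141099 -0.0031863505555606883
side (np.int32(357), array([279.8, 309.3]), array([266, 300,  29,  19], dtype=int32)) [ 0.4848 -0.0015  0.0195] rel lane -0.005572524256252274 -0.06620250925966248
[(np.int32(356), array([321.9, 250.2]))]
```

>>> jog_arm --pt "0.93 -0.38 0 0 0 0 -1" --pt "0.93 -0.38 0 0 0 0 -1" --pt "0.93 -0.38 0 0 0 0 -1" --pt "0.93 -0.38 0 0 0 0 -1" --pt "0.93 -0.38 0 0 0 0 -1" --pt "0.93 -0.38 0 0 0 0 -1" --pt "0 0 1 0 0 0 -1" --pt "0 0 1 0 0 0 -1"

```text
t: 7.15
tool_pos: [0.4921, 0.0192, 0.0897]
tool_rot: [0.107, 3.139, -0.0]
contact_force: [-0.9, -0.4, 1.1]
opening: -0.0002
grip_force: 0.0
```

>>> jog_arm --pt "0 0 1 0 0 0 -1" --pt "0 0 1 0 0 0 -1" --pt "0 0 0.5 0 0 0 -1" --pt "0 0 0 0 0 0 -1" --pt "0 0 0 0 0 0 -1"

```text
t: 7.65
tool_pos: [0.4927, 0.0194, 0.0405]
tool_rot: [-0.107, -3.14, 0.0]
contact_force: [-0.9, 0.0, 1.2]
opening: -0.0
grip_force: 0.0
```

```bash
python3 - <<'E'
from h import *
np.set_printoptions(precision=4,suppress=True)
fx=np.array([.9975,-.070]);fy=np.array([.070,.9975]); lane=np.array([.495,.0642])
o=ctrl.get_obs();p=o["tool_pos"];print(o["t"],p,(p[:2]-lane)@fx,(p[:2]-lane)@fy,o["contact_force"])
c,im,d=shot("side","s3.png"); cv2.imwrite("pics/s3c.png",cv2.resize(im[180:340,220:420,::-1],(800,640))[:600])
E
```

```text
7.65 [0.4927 0.0194 0.0405] 0.0008339839935097093 -0.0448415277469509 [-0.8559  0.0311  1.2242]
```

View pics/s3c.png

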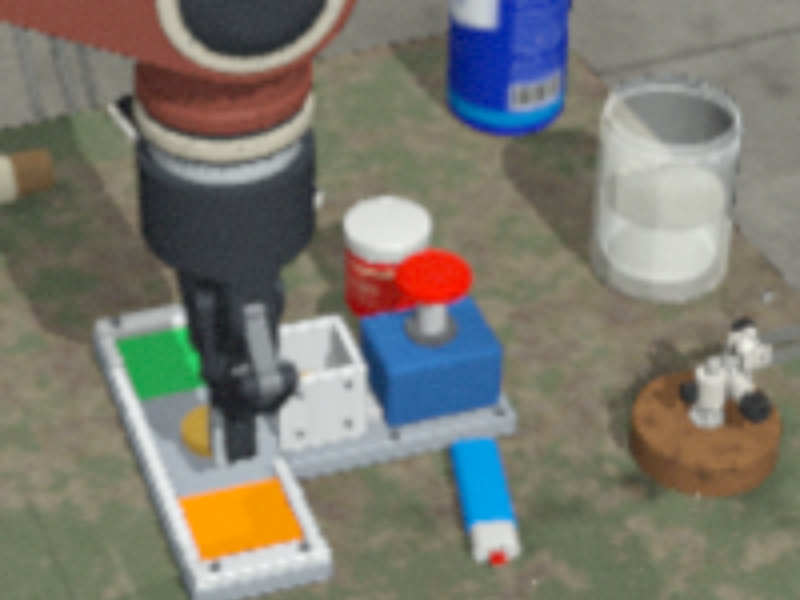

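The plunger is up. The blank, at about (200,430), lies clear to the +y side of the fingertips at (235,455). I go down to just above the deck.

>>> jog_arm --pt "0 0 0.5 0 0 0 -1" --pt "0 0 0.4 0 0 0 -1" --pt "0 0 0.3 0 0 0 -1" --pt "0 0 0 0 0 0 -1" --pt "0 0 0 0 0 0 -1"

```text
t: 8.2
tool_pos: [0.4923, 0.0194, 0.016]
tool_rot: [-0.107, -3.139, -0.0]
contact_force: [0.6, 0.8, 0.4]
opening: -0.0
grip_force: 0.0
```

>>> jog_arm --pt "0 0.3 0 0 0 0 -1" --pt "0 0.3 0 0 0 0 -1" --pt "0 0.3 0 0 0 0 -1" --pt "0 0.3 0 0 0 0 -1" --pt "0 0.3 0 0 0 0 -1" --pt "0 0.3 0 0 0 0 -1" --pt "0 0.3 0 0 0 0 -1" --pt "0 0.3 0 0 0 0 -1"

```text
t: 9.0
tool_pos: [0.4958, 0.0678, 0.0163]
tool_rot: [-0.107, -3.14, 0.0]
contact_force: [0.8, -0.1, 0.6]
opening: 0.0001
grip_force: 0.2
```

>>> jog_arm --pt "0 0.3 0 0 0 0 -1" --pt "0 0.3 0 0 0 0 -1" --pt "0 0.25 0 0 0 0 -1" --pt "0 0.2 0 0 0 0 -1" --pt "0 0.2 0 0 0 0 -1" --pt "0 0.15 0 0 0 0 -1" --pt "0 0.1 0 0 0 0 -1" --pt "0 0 0 0 0 0 -1"

```text
t: 9.8
tool_pos: [0.4978, 0.0975, 0.0163]
tool_rot: [-0.106, -3.14, -0.0]
contact_force: [0.2, -0.1, -0.9]
opening: 0.0001
grip_force: 0.0
```

```bash
python3 - <<'E'
from h import *
np.set_printoptions(precision=4,suppress=True)
fx=np.array([.9975,-.070]);fy=np.array([.070,.9975]); lane=np.array([.495,.0642])
o=ctrl.get_obs();p=o["tool_pos"];print(o["t"],p,(p[:2]-lane)@fx,(p[:2]-lane)@fy,o["contact_force"])
c,im,d=shot("wrist","w4.png")
for b in blobs(mask(im,(18,90,60),(34,255,255)),300):
    q=onz(c,[b[1]],.0195)[0]; print(b,q,(q[:2]-lane)@fx,(q[:2]-lane)@fy)
E
```

```text
9.8 [0.4978 0.0975 0.0163] 0.0004910741460093532 0.0333917932218557 [ 0.2051 -0.1055 -0.8547]
(np.int32(3796), array([377. , 323.3]), array([335, 288,  77,  75], dtype=int32)) [0.5004 0.123  0.0195] 0.0012408730048394734 0.059020720527746505
```

View pics/w4.png

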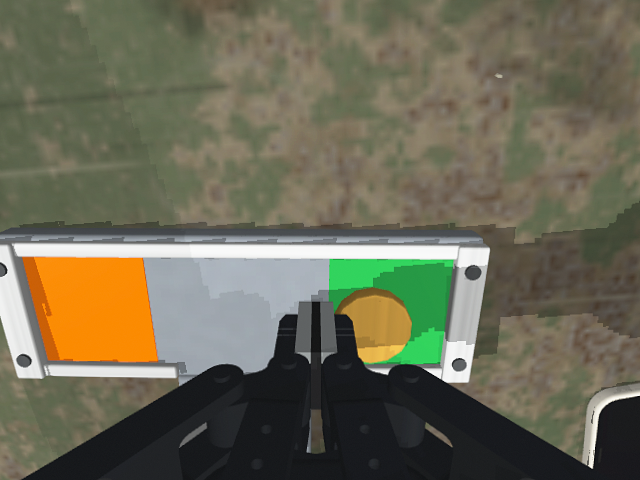

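The blank at (377,323) is on the green pad (about x 330 to 450), roughly 3 mm short of its centre in y. I give a small extra push, back off, then go up.

>>> jog_arm --pt "0 0.1 0 0 0 0 -1" --pt "0 0.1 0 0 0 0 -1" --pt "0 0 0 0 0 0 -1" --pt "0 -0.3 0 0 0 0 -1" --pt "0 -0.5 0 0 0 0 -1" --pt "0 0 -1 0 0 0 -1" --pt "0 0 -1 0 0 0 -1" --pt "0 0 -1 0 0 0 -1"

```text
t: 10.65
tool_pos: [0.4967, 0.0843, 0.0768]
tool_rot: [-0.108, -3.139, 0.0]
contact_force: [1.0, -0.8, 0.6]
opening: -0.0001
grip_force: 0.0
```

>>> jog_arm --pt "0 0 -1 0 0 0 -1" --pt "0 0 -1 0 0 0 -1" --pt "0 0 -1 0 0 0 -1" --pt "0 0 -1 0 0 0 -1" --pt "0 0 -1 0 0 0 -1" --pt "0 0 0 0 0 0 -1" --pt "0 0 0 0 0 0 -1"

```text
t: 11.35
tool_pos: [0.4971, 0.0847, 0.1761]
tool_rot: [0.108, 3.139, -0.0]
contact_force: [-0.5, -0.6, -0.0]
opening: 0.0003
grip_force: 0.0
```

```bash
python3 - <<'E'
from h import *
np.set_printoptions(precision=4,suppress=True)
fx=np.array([.9975,-.070]);fy=np.array([.070,.9975]); lane=np.array([.495,.0642])
o=ctrl.get_obs();print(o["t"],o["tool_pos"],o["contact_force"])
c,im,d=shot("wrist","w5.png")
for b in blobs(mask(im,(18,90,60),(34,255,255)),300):
    q=onz(c,[b[1]],.0195)[0]; print(b,q,(q[:2]-lane)@fx,(q[:2]-lane)@fy)
g=max(blobs(mask(im,(45,120,80),(80,255,255))|mask(im,(18,90,60),(34,255,255)),300),key=lambda b:b[0]); print(g)
E
```

```text
11.35 [0.4971 0.0847 0.1761] [-0.4832 -0.585  -0.0343]
(np.int32(3176), array([217.3, 210.8]), array([187, 182,  59,  60], dtype=int32)) [0.4879 0.0095 0.0195] -0.0032261541762765543 -0.0550203806235915
(np.int32(1237), array([365.9, 218.9]), array([346, 199,  41,  40], dtype=int32)) [0.5024 0.1248 0.0195] 0.0031230157852054413 0.06093658917914731
(np.int32(945), array([291. , 281.1]), array([272, 259,  39,  40], dtype=int32)) [0.5516 0.0616 0.0195] 0.05659363512498124 0.0013411150924440996
(np.int32(3689), array([369.1, 212.1]), array([338, 182,  65,  61], dtype=int32))
```

View pics/w5.png

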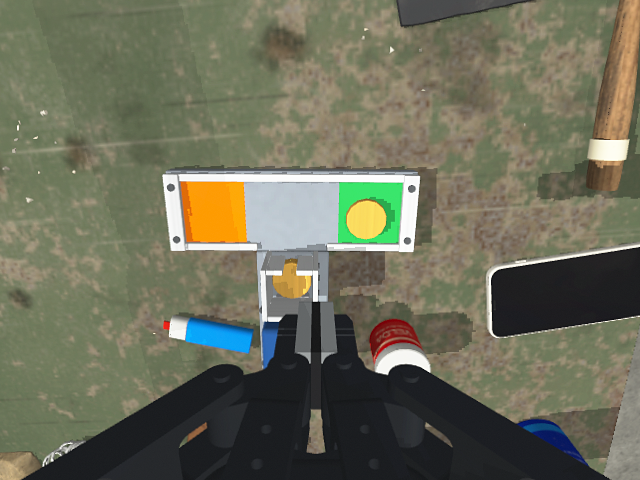

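The blank at (366,219) lies wholly inside the green pad (x 338–402, y 182–243). The other blanks are in the magazine and nothing else has moved.

```bash
python3 -c "
from station import ctrl
print(ctrl.finish_job())"
```

```text
the job is handed in; nothing more can be done
None
```

I pressed the plunger once and it came back up; the one ejected blank lies wholly on the green pad, about 3 mm from its centre by camera. The other blanks and the things round the feeder are where they were; the job is handed in (no verdict was shown).

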